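Tuck a copper link under its contact leaf

ROBOT

A 6-joint arm with a two-finger parallel gripper is mounted at the origin on the work surface; the furniture and walls round the work are solid. World frame = base frame: x ahead of the robot, y to its left, z up, the work surface at z = 0. Lengths are in m, angles in rad, forces in N, time in s.
With the tool pointing down it reaches from about 0.35 to 0.725 m from the base axis. Payload 4.3 kg.
Tool frame: the origin (TCP) lies where the fingers leave the gripper's body, on its centre line; the fingertips stand 73 mm ahead of it and the grasp point (between the pads) lies 54 mm ahead of it; z points along the fingers, y is the line along which they close (so a half turn about z gives the same grasp; the last joint's range is limited). The gripper opens to 85 mm and grips with 20 to 120 N. Pads are 22 mm wide; open, the fingers measure 114 mm over their backs; the gripper's body (76 mm by 85 mm) begins 54 mm behind the grasp point. The pads swing forward as they close: fully open they stand 13 mm farther back than shut.
Start: joints at [1.163, 0.377, 0.081, 1.274, 0, 1.46], TCP at [0.169, 0.55, 0.304] pointing down, gripper open.
Joint ranges: [-2.72, 2.72], [-0.84, 1.66], [-1.02, 1.22], [-1.77, 2.12], [-1.37, 1.28], [-3.14, 3.14]. Speed limits (rad/s): [2.57, 2.57, 3.14, 3.14, 3.14, 3.14].

INTERFACE

Orientations are given as a unit quaternion [x, y, z, w].
In Python, from plant import sense, imaging, robot gives the robot as it stands.
- The arm moves only by the tool move_arm, never from a script. Its argument "plan" is a list of rows, each a list of 3 entries, a list of its own where there are three numbers: the shift along the tool's x, y, z scaled (see below), then the turn about the tool's z scaled (see below), then the opening, from 0 (shut) to 1 (fully open). In form: [[[x, y, z], roll, jaw], ...]. A call has 1 to 20 rows; each row shifts and turns the commanded pose from where the row before left it, along the tool's axes as they then stand; what a row does not reach is not made up. The controller multiplies each number of a shift by 0.5 m and each number of a turn by 0.12 rad. A row lasts 1/12 s, in which the tool goes at most 41.7 mm and 7.16 degrees, less where a joint would pass 70% of its speed; a pose out of reach is approached as far as the arm can. A call with a number of a shift or a turn outside -1 to 1 is refused whole. A call with a gripper value outside its range is refused whole. The fingers move at their own pace and stop on an object; the grip force is fixed at half the most. Time passes only in rows, so rows that do not move let the fingers close. It gives the time, the measured TCP pose, the force, the opening and the grip force at its end, in the units of the state.
- sense(): the state, without advancing time (a new reading comes with each control period).
- imaging.get_image(name): name is "scene" or "top" or "wrist"; returns (picture, depth): 400x640x3 uint8, red, green, blue; 400x640 float32, m along the optical axis (not along the pixel's ray), 0 where there is no reading.
- imaging.get_calibration(name): a dict with "fx", "fy", "cx", "cy" (pixels), "dist_coeffs" ([k1, k2, p1, p2, k3] as OpenCV has them; the pictures are not rectified), "world_to_cam" (4x4, takes a point from world to camera coordinates). Camera axes: x right, y down, z forward; pixel columns grow to the right and rows downward; lengths in m; the calibration is good to about 2 mm. A picture is of the moment at which its call begins: read the wrist's pose just before it. get_calibration takes no time and is no camera call; for the wrist camera it gives the pose at the moment of the call.
- robot.hand_in(): hands the job in; it is judged then, once.
The state is a dict: "time_s": time; "joints": joint angles; "joint_velocities": joint speeds; "joint_efforts": joint torques, N m; "tcp_pos": TCP position; "eef_rot": TCP orientation; "ft_force": force on the tool from outside, world axes, zero at the start; "torque": the same for the moment, N m; "width": finger opening in m; "gripper_force": force on a finger pad.
Only numpy, scipy, OpenCV 4.12 (cv2) and the standard library are available. Lean on these libraries where they do the work, as an engineer would, in place of code of your own. Each camera call takes 0.05 s, during which the arm holds its last target. There are 200 camera calls.

TASK

Turn the dial fixture, which has a bar grip on its hub, one click counter-clockwise so that its empty nest stands at the front loading station, over the anvil and pointer. Then take the loose copper link, which has an upturned tag to hold it by, and tuck its plain end under the nest's contact leaf, flat along the brass land and fully home against the stop block, without bending the leaf up. Finish while still holding the link pressed firmly and flat on the land, ready for its screw to be run in, and leave the circuit tester, rubber plug and feeler gauge where they lie.

Things in the scene. Friction and masses are not known exactly. Their poses are not given: they have to be found in the camera images.
- fixture: hand-indexed dial fixture, fixed to the bench: green foot, on it an aluminium dial 250 mm across (top at z 42 mm) with six black nests every 60 degrees, five fitted with a copper link and screw, one empty. Origin on the dial's axis at bench height; -x points to the loading station at the front. A sprung roller clicks the dial into six positions 60 degrees apart
- pointer (a point): top of the fixed pointer bracket that marks the loading station, 137 mm from the dial's axis, z 42 mm; the steel anvil stands behind it under the dial's rim
- dial (a joint): angle of the dial, rad, counter-clockwise from above positive; 0 when the empty nest is at the loading station, about -1.05 at the start (one click clockwise of that). It turns both ways; about 0.4 N m lifts it out of a click, and past half way it falls into the next one by itself
- hub_grip (a point): middle of the black bar grip on the dial's hub, turning with the dial: bar 64 mm long along this frame's x, 14 mm thick along y, 30 mm tall (z 94 to 124 mm); this point is at its mid height
- seat (a point): where the link's origin belongs in the empty nest, turning with the dial; x points inward to the dial's axis, z up. On top of the brass land (z 55 mm), 86 mm from the axis. Land 72 mm long (x -36 to +36), 24 mm wide. Side guides 3 mm high, 29 mm apart, x +11 to +36, flaring out to x 0. Outside x -2 nothing rises above the land; the black nest base, 36 mm wide, is 3 mm below it
- stop (a point): foot of the stop block's face in the empty nest, at seat x +36 mm, land height: the link's plain end comes home against it
- leaf (a joint): how far the empty nest's steel contact leaf is bent up, rad: 0 at rest. The leaf laps over seat x +6 to +36 mm, its underside 6.5 mm above the land; outside that an upcurled lip to x -2 mm leaves 11 mm at its mouth. A light spring holds it down (1.6 N at the lip starts it); 0.1 rad lifts the lip by 4 mm
- leaf_lip (a point): outer edge of the leaf's upcurled lip, mid width (leaf 22 mm wide, 2 mm thick)
- link: loose copper link, about 0.12 kg, lying flat on the bench: strip 72 mm long (x), 25 wide (y), 5 thick, screw hole at x -5; at its -x end a tag, 25 wide and 5 thick, stands up to 25 mm above the underside. Origin at the middle of the strip's underside; plain end at x +36, tag's outer face at x -36. When home its frame coincides with seat
- tester: black pocket circuit tester, 75x34x28 mm, origin under its middle; leave it alone
- plug: white conical rubber plug, 40 mm across, 46 mm tall, origin under its middle; leave it alone
- feeler: steel feeler gauge set, 90x20x11 mm, origin under its middle; leave it alone

How it is judged:
By the outcome, as a careful person would: the job done as asked, in the order asked, and still so for the second after the job is handed in, while the arm keeps its last pose, push and grip.
It also fails if it takes over 54 s, if anything falls off the work surface, if the arm or the gripper's body presses on something with over 40 N, if the wrist force passes 120 N, or if a joint passes its speed limit or range.

## Working session

There is one attempt and no reset: what is moved stays moved. The work goes in short steps, Python scripts to look and compute and a tool call to move; the robot and the scene stay as the last step left them, time stands still between calls to the robot, and variables do not carry over. Pictures are saved under pics/ and viewed, at most 10 in all, crops included, and the job is handed in when it is done.

Besides the shell and the picture viewer there is one more tool, called after "Emit:" by a JSON object that holds its "fn" and its "kwargs". move_arm: Moves the arm, as the interface text tells. Its arguments: {"type":"object","properties":{"plan":{"type":"array"}},"required":["plan"]}

```bash
mkdir -p pics
cat > h.py <<'E'
import numpy as np, cv2
from plant import sense, imaging, robot
from scipy.spatial.transform import Rotation as R
def cal(n):
    c=imaging.get_calibration(n); K=np.array([[c['fx'],0,c['cx']],[0,c['fy'],c['cy']],[0,0,1.]])
    return K,np.array(c['dist_coeffs'],float),np.array(c['world_to_cam'])
def plane(n,px,z,c=None):
    K,d,T=c or cal(n); p=cv2.undistortPoints(np.array(px,float).reshape(-1,1,2),K,d).reshape(-1,2)
    r=np.c_[p,np.ones(len(p))]@T[:3,:3]; o=-T[:3,:3].T@T[:3,3]
    return o+r*((z-o[2])/r[:,2])[:,None]
def proj(n,P,c=None):
    K,d,T=c or cal(n); return cv2.projectPoints(np.array(P,float).reshape(-1,1,3),T[:3,:3],T[:3,3],K,d)[0].reshape(-1,2)
def cloud(n,dep,c=None):
    K,d,T=c or cal(n); v,u=np.nonzero(dep>0)
    p=cv2.undistortPoints(np.c_[u,v].astype(float).reshape(-1,1,2),K,d).reshape(-1,2)
    z=dep[v,u]; P=(np.c_[p*z[:,None],z]-T[:3,3])@T[:3,:3]; return P,v,u
E
python3 - <<'E'
from h import *
for n in("top","scene"):
    a,d=imaging.get_image(n); cv2.imwrite(f"pics/{n}0.png",a[:,:,::-1]); np.savez(f"{n}0.npz",a=a,d=d)
s=sense(); print({k:np.round(v,3) for k,v in s.items()})
E
```

```text
{'time_s': np.float64(0.1), 'joints': array([1.163, 0.378, 0.08 , 1.274, 0.   , 1.46 ]), 'joint_velocities': array([-0.   ,  0.   ,  0.002,  0.001,  0.   ,  0.   ]), 'joint_efforts': array([ 1.0000e-03, -4.6469e+01,  2.7058e+01,  1.2000e-02, -0.0000e+00,
        0.0000e+00]), 'tcp_pos': array([0.169, 0.549, 0.303]), 'eef_rot': array([ 0.148,  0.989, -0.001, -0.   ]), 'ft_force': array([-0.15 ,  0.087, -0.173]), 'torque': array([-0.003,  0.029, -0.054]), 'gripper_force': np.float64(0.0), 'width': np.float64(0.086)}
```

View pics/top0.png

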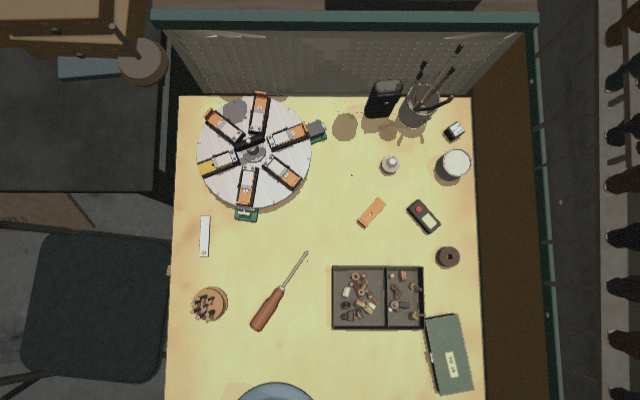

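View pics/scene0.png

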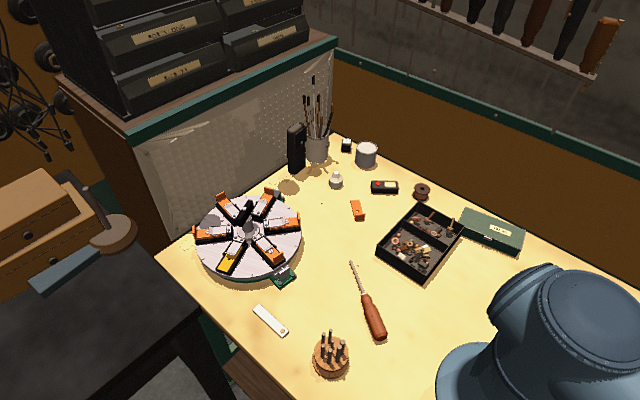

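The top view shows the dial around (254,150) and the front bracket at (247,212). The empty nest with its yellow land is at (217,160), and the link lies near (371,213). The tester is at (423,217), the plug at (390,164) and the feeler at (205,236). Next I'll measure these.

Run:
```python
from h import *
f=np.load("top0.npz"); a,d=f['a'],f['d']; c=cal("top"); K,D,T=c
print("cam",-T[:3,:3].T@T[:3,3], K[0,0])
P,v,u=cloud("top",d,c)
def at(px): 
    i=np.argmin((u-px[0])**2+(v-px[1])**2); return P[i].round(3)
for q in [(205,236),(390,164),(423,217),(371,213),(247,212),(300,165),(250,145),(240,300)]: print(q,at(q))
# dial top cloud
near=(u>190)&(u<318)&(v>88)&(v<212)
col=a[v,u].astype(int)
m=near&(abs(P[:,2]-.042)<.004)
Q=P[m][:,:2].astype(np.float32)
cc=cv2.minEnclosingCircle(cv2.convexHull(Q)); print("disc",cc, m.sum())
b=near&(P[:,2]>.088)&(P[:,2]<.14)
print("bar",b.sum(),P[b].mean(0),cv2.minAreaRect(P[b][:,:2].astype(np.float32)*1000), P[b][:,2].max())
# link
hsv=cv2.cvtColor(a,cv2.COLOR_RGB2HSV)
w=a[195:232,352:392]; print(hsv[213,371],hsv[200,345],hsv[160,217],hsv[165,210])
cr=cv2.resize(a[85:225,180:400],None,fx=3.6,fy=3.6,interpolation=cv2.INTER_CUBIC); cv2.imwrite("pics/c1.png",cr[:,:,::-1])
```

```text
cam [ 0.36663134 -0.0728469   0.93839377] 422.64540721001003
(205, 236) [0.413 0.157 0.008]
(390, 164) [ 0.568 -0.245  0.044]
(423, 217) [ 0.455 -0.318  0.025]
(371, 213) [ 0.465 -0.208  0.005]
(247, 212) [0.463 0.062 0.04 ]
(300, 165) [ 0.565 -0.05   0.041]
(250, 145) [0.59  0.049 0.11 ]
(240, 300) [ 0.275  0.079 -0.003]
disc ((0.6013705730438232, 0.032797034829854965), 0.1453079879283905) 5250
bar 341 [0.59381306 0.05001214 0.11518421] ((594.2938232421875, 50.299827575683594), (20.090890884399414, 63.76266860961914), 22.665687561035156) 0.1263961290415799
[ 16 107 131] [ 30  68 206] [ 14  19 206] [ 22 140 204]
```

View pics/c1.png

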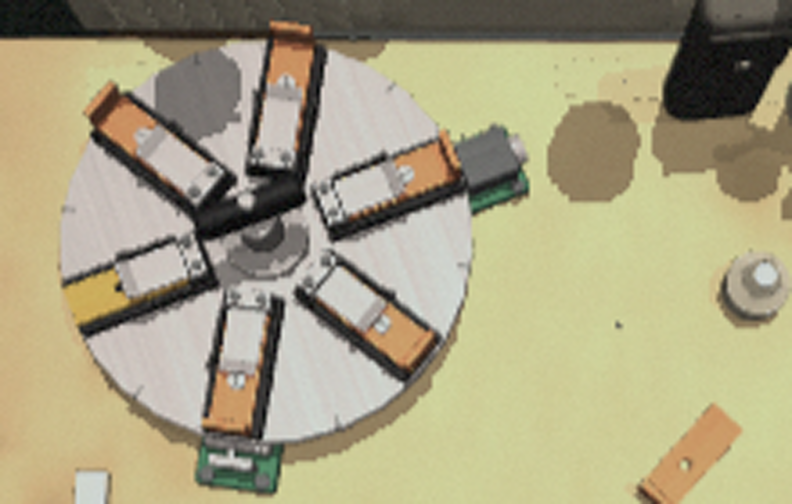

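Run:
```python
from h import *
f=np.load("top0.npz"); a,d=f['a'],f['d']; c=cal("top")
hsv=cv2.cvtColor(a,cv2.COLOR_RGB2HSV)
# disc: light, low saturation; take hull in dial-top plane, circle fit
m=((hsv[...,1]<50)&(hsv[...,2]>120)).astype(np.uint8); m[:, :190]=0; m[:,318:]=0; m[:90]=0; m[208:]=0
n,l,st,ce=cv2.connectedComponentsWithStats(m); k=1+st[1:,4].argmax()
v,u=np.nonzero(l==k); X=plane("top",np.c_[u,v],.042,c)[:,:2]
h=cv2.convexHull(X.astype(np.float32))[:,0].astype(float)
from scipy.optimize import least_squares
r=least_squares(lambda p:np.hypot(*(h-p[:2]).T)-p[2],[.59,.05,.125],loss='soft_l1',f_scale=.002); print("disc",r.x,len(h),abs(r.fun).max())
P,v,u=cloud("top",d,c); near=(u>190)&(u<318)&(v>88)&(v<200)
for z in(.117,.120,.122):
    b=near&(P[:,2]>z)&(P[:,2]<.14); print("bar",z,b.sum(),cv2.minAreaRect(P[b][:,:2].astype(np.float32)*1000))
# dark bar pixels on top plane
# pointer: whole green/steel bits front
for (x,y) in [(228,459),(243,440),(199,437),(281,440)]: print(plane("top",[(180+x/3.6,85+y/3.6)],.042,c)[0].round(4))
# link
m=cv2.inRange(hsv,(5,95,90),(20,255,255)); m[:190]=0;m[240:]=0;m[:,:345]=0;m[:,400:]=0
cn=max(cv2.findContours(m,0,1)[0],key=cv2.contourArea); print("linkarea",cv2.contourArea(cn))
q=plane("top",cn[:,0],.005,c)[:,:2]; print("link",cv2.minAreaRect((q*1000).astype(np.float32)))
# front (copper) nest direction
m=cv2.inRange(hsv,(5,95,90),(20,255,255)); m[:175]=0;m[215:]=0;m[:,:230]=0;m[:,264:]=0
v,u=np.nonzero(m); q=plane("top",np.c_[u,v],.06,c)[:,:2]; print("frontlink mean",q.mean(0))
print(plane("top",[(357.5+3.5,213+9.5)],.025,c))
```

```text
disc [0.59586112 0.05081383 0.12401186] 51 0.0018031471268510485
bar 0.117 215 ((596.8246459960938, 51.01942443847656), (14.35327434539795, 62.3576545715332), 21.800888061523438)
bar 0.12 185 ((596.6423950195312, 50.95170593261719), (12.729382514953613, 62.364837646484375), 21.546049118041992)
bar 0.122 108 ((597.05517578125, 51.781028747558594), (11.75712776184082, 61.16713333129883), 19.398618698120117)
[0.4613 0.0696 0.042 ]
[0.4726 0.0611 0.042 ]
[0.4743 0.0871 0.042 ]
[0.4727 0.0386 0.042 ]
linkarea 329.0
link ((467.15411376953125, -208.2693328857422), (25.3568058013916, 72.94766235351562), 46.8211669921875)
frontlink mean [0.49424005 0.06538925]
[[ 0.44237357 -0.18284804  0.025     ]]
```

Emit:
{"fn": "move_arm", "kwargs": {"plan": [[[0, 0, 0], 1, 1], [[0, 0, 0], 1, 1], [[0, 0, 0], 1, 1], [[0, 0, 0], 1, 1], [[0, 0, 0], 1, 1], [[0, 0, 0], 1, 1], [[0, 0, 0], 1, 1], [[0, 0, 0], 0.46, 1], [[0, 0, 0], 0, 1]]}}

```text
time_s: 0.85
tcp_pos: [0.1686, 0.5494, 0.3034]
eef_rot: [0.562, 0.827, -0.001, 0.0]
ft_force: [0.4, 0.1, -0.6]
width: 0.0852
gripper_force: 0.0
```

Emit:
{"fn": "move_arm", "kwargs": {"plan": [[[-0.062, 0.0213, 0], 0, 1], [[-0.062, 0.0213, 0], 0, 1], [[-0.062, 0.0213, 0], 0, 1], [[-0.062, 0.0213, 0], 0, 1], [[-0.062, 0.0213, 0], 0, 1], [[-0.062, 0.0213, 0], 0, 1], [[-0.062, 0.0213, 0], 0, 1], [[-0.062, 0.0213, 0], 0, 1], [[-0.062, 0.0213, 0], 0, 1], [[-0.062, 0.0213, 0], 0, 1], [[-0.062, 0.0213, 0], 0, 1], [[-0.062, 0.0213, 0], 0, 1], [[-0.062, 0.0213, 0], 0, 1], [[-0.062, 0.0213, 0], 0, 1], [[-0.062, 0.0213, 0], 0, 1], [[-0.062, 0.0213, 0], 0, 1], [[-0.062, 0.0213, 0], 0, 1], [[-0.062, 0.0213, 0], 0, 1], [[-0.062, 0.0213, 0], 0, 1], [[-0.062, 0.0213, 0], 0, 1]]}}

```text
time_s: 2.52
tcp_pos: [0.596, 0.0506, 0.3035]
eef_rot: [0.561, 0.828, -0.0, -0.0]
ft_force: [0.5, -0.2, -0.1]
width: 0.0857
gripper_force: 0.0
```

```bash
cat >> h.py <<'E'
def go(x,y,z,yang):
    "units needed (tool axes, /0.5) to reach TCP x,y,z with tool-y world angle yang (deg); shift given in axes AFTER the turn"
    s=sense(); M=R.from_quat(s['eef_rot']).as_matrix(); cur=np.degrees(np.arctan2(M[1,1],M[0,1]))
    t=(cur-yang+180)%360-180; M2=M@R.from_euler('z',t,degrees=True).as_matrix()
    dw=np.array([x,y,z])-s['tcp_pos']
    print("t",round(s['time_s'],2),"tcp",s['tcp_pos'].round(4),"yang",cur.round(2),"tilt",M[:2,2].round(4),"F",s['ft_force'].round(1),"w",round(s['width'],4),"gf",s['gripper_force'].round(1),"j",s['joints'].round(2))
    print("turn units",round(np.radians(t)/.12,3),"shift units after turn",(M2.T@dw/.5).round(4),"before turn",(M.T@dw/.5).round(4))
E
python3 - <<'E'
from h import *
a,d=imaging.get_image("wrist"); cv2.imwrite("pics/w1.png",a[:,:,::-1])
go(.5965,.051,.167,21.7)
P,v,u=cloud("wrist",d); b=(P[:,2]>.117)&(P[:,2]<.13)&(np.hypot(P[:,0]-.596,P[:,1]-.051)<.06)
print(b.sum(),cv2.minAreaRect(P[b][:,:2].astype(np.float32)*1000))
E
```

```text
Traceback (most recent call last):
  File "h.py", line 22, in go
    print("t",round(s['time_s'],2),"tcp",s['tcp_pos'].round(4),"yang",cur.round(2),"tilt",M[:2,2].round(4),"F",s['ft_force'].round(1),"w",round(s['width'],4),"gf",s['gripper_force'].round(1),"j",s['joints'].round(2))
                                                                                                                                                                   ^^^^^^^^^^^^^^^^^^^^^^^^
AttributeError: 'float' object has no attribute 'round'
```

View pics/w1.png

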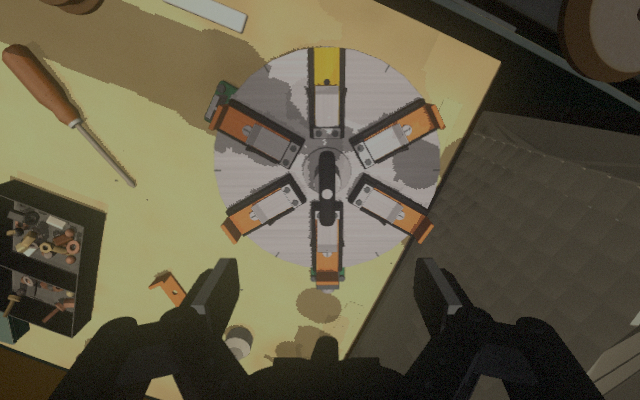

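The wrist view shows the bar grip at about (327,187). It runs straight up the picture, square to the finger closing line. The empty nest is at the top, at (327,90).

```bash
sed -i "s/s\['gripper_force'\].round(1)/s['gripper_force']/" h.py
python3 - <<'E'
from h import *
a,d=imaging.get_image("wrist")
go(.5965,.051,.167,21.7)
P,v,u=cloud("wrist",d); b=(P[:,2]>.117)&(P[:,2]<.13)&(np.hypot(P[:,0]-.596,P[:,1]-.051)<.06)
print(b.sum(),cv2.minAreaRect(P[b][:,:2].astype(np.float32)*1000))
hsv=cv2.cvtColor(a,cv2.COLOR_RGB2HSV)
m=((hsv[...,1]<60)&(hsv[...,2]>90)).astype(np.uint8);m[280:]=0;m[:45]=0;m[:,:205]=0;m[:,450:]=0
n,l,st,ce=cv2.connectedComponentsWithStats(m); k=1+st[1:,4].argmax()
v,u=np.nonzero(l==k); X=plane("wrist",np.c_[u,v],.042)[:,:2]; h=cv2.convexHull(X.astype(np.float32)); print(st[k],cv2.minEnclosingCircle(h))
y=cv2.inRange(hsv,(20,150,100),(30,255,255)); y[110:]=0;y[:,:290]=0;y[:,360:]=0
v,u=np.nonzero(y); q=plane("wrist",np.c_[u,v],.055)[:,:2]; print("land",cv2.minAreaRect((q*1000).astype(np.float32)))
E
```

```text
t 2.62 tcp [0.5979 0.0482 0.3028] yang 21.45 tilt [ 0.0006 -0.0014] F [-0.7  0.3  0.1] w 0.0855 gf 0.0 j [-0.02  0.43  0.16  1.3  -0.    1.17]
turn units -0.036 shift units after turn [ 0.0066 -0.0006  0.2716] before turn [ 0.0066 -0.0006  0.2716]
1171 ((593.9036254882812, 56.37670135498047), (13.826820373535156, 62.93867492675781), 21.8363094329834)
[  211    45   229   218 26098] ((0.5933422446250916, 0.05638083443045616), 0.12483256310224533)
land ((554.5686645507812, 152.85321044921875), (23.57003402709961, 33.02172088623047), 21.90338897705078)
```

Run:
```python
from h import *
for i in range(4):
    a,d=imaging.get_image("wrist" if i<2 else "scene"); s=sense()
    n="wrist" if i<2 else "scene"
    P,v,u=cloud(n,d); b=(P[:,2]>.119)&(P[:,2]<.13)&(np.hypot(P[:,0]-.596,P[:,1]-.051)<.05)
    print(n,s['tcp_pos'].round(4),b.sum(),cv2.minAreaRect(P[b][:,:2].astype(np.float32)*1000))
T=cal("wrist")[2]; print("wristcam",-T[:3,:3].T@T[:3,3])
f=np.load("scene0.npz"); P,v,u=cloud("scene",f['d']); b=(P[:,2]>.119)&(P[:,2]<.13)&(np.hypot(P[:,0]-.596,P[:,1]-.051)<.05); print(b.sum(),cv2.minAreaRect(P[b][:,:2].astype(np.float32)*1000))
```

```text
wrist [0.5964 0.0501 0.3029] 1118 ((594.140625, 55.98650360107422), (13.688767433166504, 62.390647888183594), 21.953218460083008)
wrist [0.5955 0.0514 0.3032] 1116 ((594.9179077148438, 55.0185546875), (13.770806312561035, 62.972259521484375), 22.09998321533203)
scene [0.5949 0.0521 0.3034] 140 ((595.2833862304688, 51.45618438720703), (13.225008964538574, 62.28792953491211), 21.17879295349121)
scene [0.5947 0.0527 0.3037] 144 ((595.6273193359375, 51.427650451660156), (13.627435684204102, 64.14419555664062), 22.864099502563477)
wristcam [0.56364372 0.13183996 0.37350568]
140 ((595.4354858398438, 52.14049530029297), (14.494994163513184, 61.83781433105469), 21.253406524658203)
```

Emit:
{"fn": "move_arm", "kwargs": {"plan": [[[0, 0, 0.034], 0, 1], [[0, 0, 0.034], 0, 1], [[0, 0, 0.034], 0, 1], [[0, 0, 0.034], 0, 1], [[0, 0, 0.034], 0, 1], [[0, 0, 0.034], 0, 1], [[0, 0, 0.034], 0, 1], [[0, 0, 0.034], 0, 1], [[0, 0, 0], 0, 1], [[0, 0, 0], 0, 1], [[0, 0, 0], 0, 0], [[0, 0, 0], 0, 0], [[0, 0, 0], 0, 0], [[0, 0, 0], 0, 0], [[0, 0, 0], 0, 0], [[0, 0, 0], 0, 0], [[0, 0, 0], 0, 0], [[0, 0, 0], 0, 0]]}}

```text
time_s: 4.32
tcp_pos: [0.5959, 0.0521, 0.1685]
eef_rot: [0.562, 0.827, 0.001, 0.0]
ft_force: [-0.0, 0.6, 3.3]
width: 0.0128
gripper_force: 61.1
```

Run:
```python
from h import *
go(.596,.052,.167,81.7); print(sense()['torque'])
```

```text
t 4.32 tcp [0.5959 0.0521 0.1685] yang 21.66 tilt [0.0014 0.0003] F [-0.   0.6  3.3] w 0.0128 gf 61.075286865234375 j [-0.02  0.49 -0.1   0.98  0.    1.17]
turn units -8.732 shift units after turn [-0.0002 -0.0001  0.003 ] before turn [-0.0002  0.0001  0.003 ]
[0.0998815  0.02953492 0.1298847 ]
```

Emit:
{"fn": "move_arm", "kwargs": {"plan": [[[0, 0, 0], -0.5, 0], [[0, 0, 0], -0.75, 0], [[0, 0, 0], -0.75, 0], [[0, 0, 0], -0.75, 0], [[0, 0, 0], -0.75, 0], [[0, 0, 0], -0.75, 0], [[0, 0, 0], -0.75, 0], [[0, 0, 0], -0.75, 0], [[0, 0, 0], -0.75, 0], [[0, 0, 0], -0.75, 0], [[0, 0, 0], -0.75, 0], [[0, 0, 0], -0.73, 0], [[0, 0, 0], 0, 0], [[0, 0, 0], 0, 0], [[0, 0, 0], 0, 0], [[0, 0, 0], 0, 0]]}}

```text
time_s: 5.65
tcp_pos: [0.5957, 0.0518, 0.1685]
eef_rot: [0.073, 0.997, -0.0, 0.0]
ft_force: [-0.6, -2.1, 5.1]
width: 0.0129
gripper_force: 61.6
```

Run:
```python
from h import *
go(.596,.052,.167,81.7); print(sense()['torque'])
```

```text
t 5.65 tcp [0.5957 0.0518 0.1685] yang 81.58 tilt [ 0.0009 -0.0007] F [-0.6 -2.1  5.1] w 0.0129 gf 61.643736362457275 j [-0.02  0.49 -0.1   0.98 -0.    0.13]
turn units -0.018 shift units after turn [-0.0006  0.0006  0.003 ] before turn [-0.0006  0.0006  0.003 ]
[-0.14527176  0.16118239  0.43499679]
```

Emit:
{"fn": "move_arm", "kwargs": {"plan": [[[0, 0, 0], 0, 0.6], [[0, 0, 0], 0, 0.7], [[0, 0, 0], 0, 0.7], [[0, 0, 0], 0, 0.7], [[0, 0, 0], 0, 0.7], [[0, 0, -0.04], 0, 0.7], [[0, 0, -0.05], 0, 0.7], [[0, 0, -0.05], 0, 0.7], [[0, 0, -0.05], 0, 0.7], [[0, 0, -0.05], 0, 0.7], [[0, 0, -0.03], 0, 0.7], [[0, 0, 0], 0, 0.7], [[0, 0, 0], 0, 0.7], [[0, 0, 0], 0, 0.7], [[0, 0, 0], 0, 0.7]]}}

```text
time_s: 6.9
tcp_pos: [0.5946, 0.052, 0.301]
eef_rot: [0.073, 0.997, -0.0, -0.002]
ft_force: [-0.8, 0.2, -0.5]
width: 0.06
gripper_force: 0.0
```

Run:
```python
from h import *
for n in ("wrist","scene","top"):
    a,d=imaging.get_image(n); c=cal(n); cv2.imwrite(f"pics/{n}2.png",a[:,:,::-1]); np.savez(f"{n}2.npz",a=a,d=d,T=c[2])
    P,v,u=cloud(n,d,c); b=(P[:,2]>.119)&(P[:,2]<.13)&(np.hypot(P[:,0]-.596,P[:,1]-.051)<.05)
    if b.sum()>20: print(n,b.sum(),cv2.minAreaRect(P[b][:,:2].astype(np.float32)*1000))
    hsv=cv2.cvtColor(a,cv2.COLOR_RGB2HSV); y=cv2.inRange(hsv,(19,150,90),(32,255,255))
    v,u=np.nonzero(y); q=plane(n,np.c_[u,v],.055,c)[:,:2]; k=np.hypot(q[:,0]-.485,q[:,1]-.067)<.045
    print("land",k.sum(),cv2.minAreaRect((q[k]*1000).astype(np.float32)) if k.sum()>5 else 0)
go(.467,-.208,.3,46.8)
```

```text
wrist 1100 ((595.1024780273438, 53.026180267333984), (13.494275093078613, 62.72657012939453), 82.07421112060547)
land 885 ((492.13079833984375, 67.21278381347656), (22.981361389160156, 33.23622512817383), 81.60796356201172)
scene 134 ((595.4160766601562, 52.46115493774414), (13.455005645751953, 60.45771789550781), 83.32318115234375)
land 24 ((492.2391052246094, 64.0869140625), (19.498090744018555, 30.948116302490234), 65.02086639404297)
top 194 ((595.7314453125, 51.19475555419922), (13.329961776733398, 61.39492416381836), 81.82569122314453)
land 4 0
t 7.05 tcp [0.5948 0.052  0.3015] yang 81.67 tilt [-0.0025  0.0002] F [-0.5 -1.   0.3] w 0.0593 gf 0.0 j [-0.02  0.43  0.15  1.3   0.    0.13]
turn units 5.071 shift units after turn [-0.1697 -0.5541  0.0036] before turn [ 0.1776 -0.5517  0.0036]
```

View pics/wrist2.png

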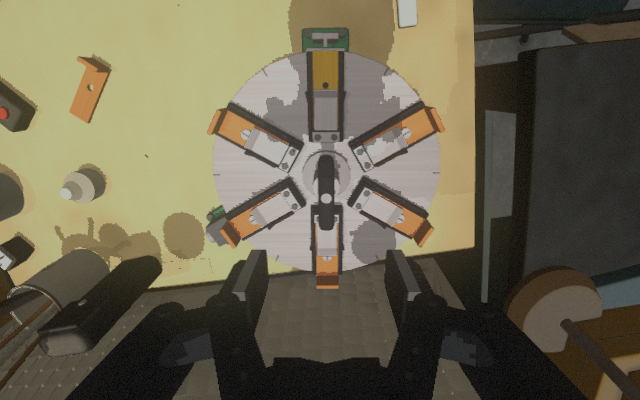

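The wrist view shows the empty nest at the front over the green bracket at (325,40–70). The loose link is at (90,88) with its tag end at the top. Next I'll go over the link.

Emit:
{"fn": "move_arm", "kwargs": {"plan": [[[0, 0, 0], 1, 0.7], [[0, 0, 0], 1, 0.7], [[0, 0, 0], 1, 0.7], [[0, 0, 0], 1, 0.7], [[0, 0, 0], 1.0, 0.7], [[0, 0, 0], 0.07, 0.7], [[-0.023, -0.0554, 0], 0, 0.7], [[-0.023, -0.0554, 0], 0, 0.7], [[-0.023, -0.0554, 0], 0, 0.7], [[-0.023, -0.0554, 0], 0, 0.7], [[-0.023, -0.0554, 0], 0, 0.7], [[-0.023, -0.0554, 0], 0, 0.7], [[-0.023, -0.0554, 0], 0, 0.7], [[-0.023, -0.0554, 0], 0, 0.7], [[-0.023, -0.0554, 0.02], 0, 0.7], [[-0.023, -0.0554, 0.02], 0, 0.7], [[0, 0, 0.05], 0, 0.7], [[0, 0, 0], 0, 0.7], [[0, 0, 0], 0, 0.7], [[0, 0, 0], 0, 0.7]]}}

```text
time_s: 8.72
tcp_pos: [0.4899, -0.2281, 0.2584]
eef_rot: [0.367, 0.93, 0.0, -0.0]
ft_force: [-0.2, 0.6, -0.2]
width: 0.0599
gripper_force: 0.0
```

Run:
```python
from h import *
for i in range(2):
    a,d=imaging.get_image("wrist"); c=cal("wrist")
    hsv=cv2.cvtColor(a,cv2.COLOR_RGB2HSV); m=cv2.inRange(hsv,(5,95,70),(20,255,255))
    P,v,u=cloud("wrist",d,c); near=(np.hypot(P[:,0]-.467,P[:,1]+.208)<.06)&(m[v,u]>0)
    for lo,hi in((.0,.012),(.02,.03)):
        b=near&(P[:,2]>lo)&(P[:,2]<hi); print(lo,b.sum(),P[b].mean(0).round(4),cv2.minAreaRect(P[b][:,:2].astype(np.float32)*1000))
cv2.imwrite("pics/w3.png",a[:,:,::-1]); go(.467,-.208,.2,46.8)
```

```text
0.0 2880 [ 0.4532 -0.2055  0.0033] ((450.2474365234375, -204.56320190429688), (88.91087341308594, 89.46302032470703), 15.82093334197998)
0.02 133 [ 0.4427 -0.1842  0.0248] ((442.43634033203125, -184.1116943359375), (23.75765037536621, 4.543500900268555), 47.13665008544922)
0.0 2732 [ 0.4532 -0.2059  0.0031] ((449.4126892089844, -206.64852905273438), (87.04383087158203, 89.16175842285156), 19.789003372192383)
0.02 130 [ 0.4419 -0.1846  0.0247] ((442.41851806640625, -184.5474395751953), (22.802425384521484, 4.780712604522705), 46.943939208984375)
t 8.82 tcp [ 0.4906 -0.2282  0.2592] yang 46.94 tilt [ 0.0018 -0.0008] F [-0.1  0.1 -0.3] w 0.0599 gf 0.0 j [-0.55  0.32 -0.11  1.13  0.    0.2 ]
turn units 0.02 shift units after turn [ 0.0622 -0.003   0.1183] before turn [ 0.0622 -0.0028  0.1183]
```

View pics/w3.png

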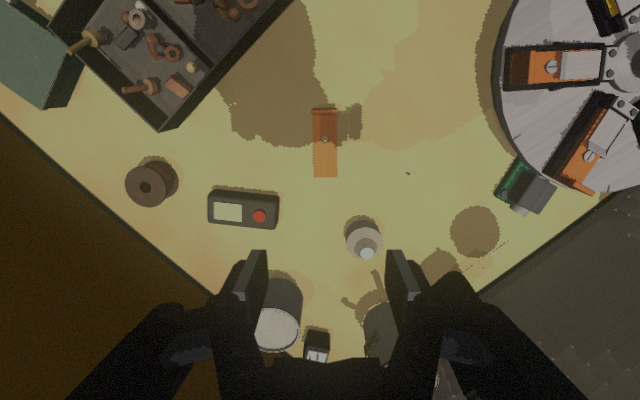

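The wrist view shows the link at (325,143), upright in the picture with its tag at (324,112). The tester (243,210) and plug (363,240) are clear of the grasp.

Run:
```python
from h import *
go(.4478,-.1895,.075,47.0)
```

```text
t 8.82 tcp [ 0.4906 -0.2282  0.2592] yang 46.94 tilt [ 0.0018 -0.0008] F [-0.1  0.1 -0.3] w 0.0599 gf 0.0 j [-0.55  0.32 -0.11  1.13  0.    0.2 ]
turn units -0.009 shift units after turn [ 0.116  -0.002   0.3682] before turn [ 0.116  -0.0022  0.3682]
```

Emit:
{"fn": "move_arm", "kwargs": {"plan": [[[0.04, -0.002, 0.02], 0, 0.6], [[0.04, 0, 0.04], 0, 0.6], [[0.036, 0, 0.04], 0, 0.6], [[0, 0, 0.05], 0, 0.6], [[0, 0, 0.05], 0, 0.6], [[0, 0, 0.05], 0, 0.6], [[0, 0, 0.04], 0, 0.6], [[0, 0, 0.02], 0, 0.6], [[0, 0, 0], 0, 0.6], [[0, 0, 0], 0, 0.6], [[0, 0, 0], 0, 0.6], [[0, 0, 0], 0, 0.6]]}}

```text
time_s: 9.82
tcp_pos: [0.448, -0.1902, 0.1044]
eef_rot: [0.368, 0.93, -0.0, 0.002]
ft_force: [-0.1, -0.0, -0.3]
width: 0.0513
gripper_force: 0.0
```

Run:
```python
from h import *
go(.4478,-.1895,.0745,47.0)
```

```text
t 9.82 tcp [ 0.448  -0.1902  0.1044] yang 46.85 tilt [ 0.0027 -0.0015] F [-0.1 -0.  -0.3] w 0.0513 gf 0.0 j [-0.53  0.36 -0.5   0.7   0.    0.22]
turn units -0.022 shift units after turn [0.0014 0.0006 0.0598] before turn [0.0014 0.0006 0.0598]
```

Emit:
{"fn": "move_arm", "kwargs": {"plan": [[[0, 0, 0.02], 0, 0.6], [[0, 0, 0.02], 0, 0.6], [[0, 0, 0.012], 0, 0.6], [[0, 0, 0.006], 0, 0.6], [[0, 0, 0], 0, 0.6], [[0, 0, 0], 0, 0.3], [[0, 0, 0], 0, 0.1], [[0, 0, 0], 0, 0], [[0, 0, 0], 0, 0], [[0, 0, 0], 0, 0], [[0, 0, 0], 0, 0], [[0, 0, 0], 0, 0]]}}

```text
time_s: 10.82
tcp_pos: [0.4471, -0.1899, 0.0747]
eef_rot: [0.368, 0.93, -0.0, 0.001]
ft_force: [-0.8, 0.9, 6.2]
width: 0.0236
gripper_force: 59.1
```

Run:
```python
from h import *
go(.4478,-.1895,.0745,47.0)
```

```text
t 10.82 tcp [ 0.4471 -0.1899  0.0747] yang 46.81 tilt [ 0.0012 -0.0006] F [-0.8  0.9  6.2] w 0.0236 gf 59.08169207861647 j [-0.53  0.4  -0.53  0.63  0.    0.22]
turn units -0.028 shift units after turn [-0.0004  0.0015  0.0003] before turn [-0.0004  0.0015  0.0003]
```

Emit:
{"fn": "move_arm", "kwargs": {"plan": [[[0, 0, -0.01], 0, 0], [[0, 0, -0.03], 0, 0], [[0, 0, -0.04], 0, 0], [[0, 0, -0.05], 0, 0], [[0, 0, -0.05], 0, 0], [[0, 0, -0.04], 0, 0], [[0, 0, -0.03], 0, 0], [[0, 0, 0], -1, 0], [[0, 0, 0], -1, 0], [[0, 0, 0], -1, 0], [[0, 0, 0], -1, 0], [[0, 0, 0], -1, 0], [[0, 0, 0], -0.09, 0], [[0, 0, 0], 0, 0], [[0, 0, 0], 0, 0]]}}

```text
time_s: 12.07
tcp_pos: [0.4465, -0.1896, 0.1988]
eef_rot: [0.073, 0.997, 0.0, -0.0]
ft_force: [0.2, -0.1, -2.3]
width: 0.0232
gripper_force: 58.9
```

Run:
```python
from h import *
go(.43,.0763,.2,81.8)
```

```text
t 12.07 tcp [ 0.4465 -0.1896  0.1988] yang 81.67 tilt [-0.0003  0.0003] F [ 0.2 -0.1 -2.3] w 0.0232 gf 58.908095341175795 j [-0.53  0.26 -0.37  0.94  0.   -0.39]
turn units -0.019 shift units after turn [ 0.1086  0.5216 -0.0022] before turn [ 0.1098  0.5214 -0.0022]
```

Emit:
{"fn": "move_arm", "kwargs": {"plan": [[[0.005, 0.025, 0], -0.02, 0], [[0.0109, 0.0522, 0], 0, 0], [[0.0109, 0.0522, 0], 0, 0], [[0.0109, 0.0522, 0], 0, 0], [[0.0109, 0.0522, 0], 0, 0], [[0.0109, 0.0522, 0], 0, 0], [[0.0109, 0.0522, 0], 0, 0], [[0.0109, 0.0522, 0], 0, 0], [[0.0109, 0.0522, 0], 0, 0], [[0.0109, 0.0522, 0], 0, 0], [[0.006, 0.0267, 0], 0, 0], [[0, 0, 0], 0, 0], [[0, 0, 0], 0, 0], [[0, 0, 0], 0, 0]]}}

```text
time_s: 13.23
tcp_pos: [0.4291, 0.076, 0.1989]
eef_rot: [0.07, 0.998, -0.0, -0.0]
ft_force: [-0.2, -0.3, -0.6]
width: 0.0233
gripper_force: 59.2
```

Run:
```python
from h import *
for n in ("top","scene","wrist"):
    a,d=imaging.get_image(n); np.savez(n+"4.npz",a=a,d=d,T=cal(n)[2])
    if n=="top": A=cv2.resize(a[120:250,170:310],None,fx=2.8,fy=2.8,interpolation=2)
    if n=="scene": B=cv2.resize(a[200:330,180:320],None,fx=2.8,fy=2.8,interpolation=2)
    if n=="wrist": C=a[180:400,120:520]
    if n!="wrist":
        c=cal(n);hsv=cv2.cvtColor(a,cv2.COLOR_RGB2HSV); m=cv2.inRange(hsv,(5,95,70),(20,255,255))
        P,v,u=cloud(n,d,c); b=(np.hypot(P[:,0]-.455,P[:,1]-.073)<.055)&(m[v,u]>0)&(P[:,2]>.115)&(P[:,2]<.16)
        print(n,b.sum(),cv2.minAreaRect(P[b][:,:2].astype(np.float32)*1000) if b.sum()>4 else 0, np.percentile(P[b][:,2],[5,50,95]) if b.sum() else 0)
W=np.zeros((590,784,3),np.uint8); W[:364,:392]=A; W[:364,392:784]=B; W[370:590,200:600]=C; cv2.imwrite("pics/m4.png",W[:,:,::-1])
go(.4398,.0749,.165,81.8)
```

```text
top 157 ((473.53363037109375, 69.70881652832031), (24.897846221923828, 38.18214797973633), 81.95054626464844) [0.12556927 0.12835699 0.1304031 ]
scene 138 ((451.5887145996094, 74.17828369140625), (72.93731689453125, 33.546993255615234), 10.682127952575684) [0.1270235  0.1321614  0.15053788]
t 13.38 tcp [0.4293 0.0754 0.1989] yang 81.84 tilt [ 0.     -0.0001] F [ 0.  -0.7 -2. ] w 0.023 gf 59.187083104625344 j [ 0.03  0.17 -0.49  0.92 -0.    0.17]
turn units 0.006 shift units after turn [-0.0209  0.002   0.0678] before turn [-0.0209  0.002   0.0678]
```

View pics/m4.png

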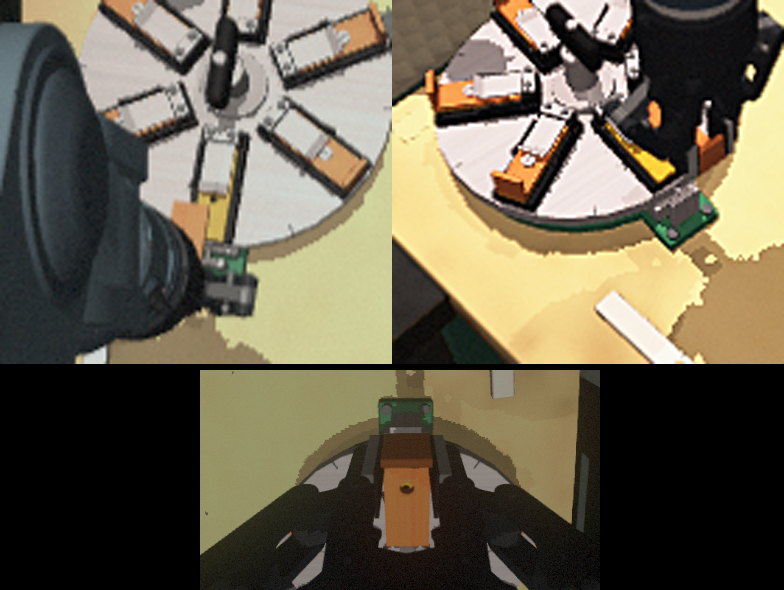

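The montage shows the link held flat between the fingers, lined up with the empty nest. In the top crop its plain end is at (190,203) and the yellow land at (213,215).

Run:
```python
from h import *
go(.4405,.0748,.134,81.8)
```

```text
t 13.38 tcp [0.4293 0.0754 0.1989] yang 81.84 tilt [ 0.     -0.0001] F [ 0.  -0.7 -2. ] w 0.023 gf 59.187083104625344 j [ 0.03  0.17 -0.49  0.92 -0.    0.17]
turn units 0.006 shift units after turn [-0.0223  0.002   0.1298] before turn [-0.0223  0.002   0.1298]
```

Emit:
{"fn": "move_arm", "kwargs": {"plan": [[[-0.012, 0.001, 0], 0, 0], [[-0.0103, 0.001, 0.02], 0, 0], [[0, 0, 0.03], 0, 0], [[0, 0, 0.03], 0, 0], [[0, 0, 0.025], 0, 0], [[0, 0, 0.015], 0, 0], [[0, 0, 0.01], 0, 0], [[0, 0, 0], 0, 0], [[0, 0, 0], 0, 0], [[0, 0, 0], 0, 0], [[0, 0, 0], 0, 0]]}}

```text
time_s: 14.3
tcp_pos: [0.4411, 0.0756, 0.1346]
eef_rot: [0.07, 0.998, 0.0, 0.001]
ft_force: [-0.3, -0.4, -1.1]
width: 0.0237
gripper_force: 59.2
```

Run:
```python
from h import *
go(.4405,.0748,.1297,81.8)
n="top";a,d=imaging.get_image(n);c=cal(n);hsv=cv2.cvtColor(a,cv2.COLOR_RGB2HSV); m=cv2.inRange(hsv,(5,95,70),(18,255,255))
P,v,u=cloud(n,d,c); b=(np.hypot(P[:,0]-.475,P[:,1]-.07)<.035)&(m[v,u]>0)&(P[:,2]>.055)&(P[:,2]<.08)
print(n,b.sum(),cv2.minAreaRect(P[b][:,:2].astype(np.float32)*1000), np.percentile(P[b][:,2],[5,50,95]))
```

```text
t 14.3 tcp [0.4411 0.0756 0.1346] yang 81.94 tilt [0.0017 0.0001] F [-0.3 -0.4 -1.1] w 0.0237 gf 59.160875083180144 j [ 0.03  0.26 -0.56  0.75  0.    0.17]
turn units 0.021 shift units after turn [ 0.0011 -0.0018  0.0098] before turn [ 0.0011 -0.0018  0.0098]
top 116 ((487.4051818847656, 68.58702087402344), (24.2193660736084, 34.14628601074219), 81.3769760131836) [0.06125264 0.0638431  0.06614466]
```

Emit:
{"fn": "move_arm", "kwargs": {"plan": [[[0, -0.0015, 0.004], 0, 0], [[0, 0, 0.003], 0, 0], [[0, 0, 0.002], 0, 0], [[0, 0, 0], 0, 0], [[0, 0, 0], 0, 0], [[0, 0, 0], 0, 0]]}}

```text
time_s: 14.85
tcp_pos: [0.4404, 0.0748, 0.1295]
eef_rot: [0.07, 0.998, 0.0, 0.0]
ft_force: [-0.8, -0.1, 0.2]
width: 0.0235
gripper_force: 59.4
```

Emit:
{"fn": "move_arm", "kwargs": {"plan": [[[0, 0, 0.001], 0, 0], [[0, 0, 0], 0, 0], [[0, 0, 0], 0, 0], [[0, 0, 0], 0, 0]]}}

```text
time_s: 15.18
tcp_pos: [0.4404, 0.0748, 0.1291]
eef_rot: [0.07, 0.998, 0.0, 0.0]
ft_force: [-1.6, 0.3, 4.9]
width: 0.0229
gripper_force: 59.7
```

Emit:
{"fn": "move_arm", "kwargs": {"plan": [[[-0.003, 0, -0.0005], 0, 0], [[-0.006, 0, 0], 0, 0], [[-0.006, 0, 0], 0, 0], [[-0.006, 0, 0], 0, 0], [[-0.006, 0, 0], 0, 0], [[-0.006, 0, 0], 0, 0], [[0, 0, 0], 0, 0], [[0, 0, 0], 0, 0]]}}

```text
time_s: 15.85
tcp_pos: [0.4566, 0.0726, 0.1293]
eef_rot: [0.07, 0.998, 0.0, -0.0]
ft_force: [-2.3, -0.1, 5.5]
width: 0.0235
gripper_force: 60.0
```

Emit:
{"fn": "move_arm", "kwargs": {"plan": [[[-0.006, 0, 0], 0, 0], [[-0.006, 0, 0], 0, 0], [[-0.006, 0, 0], 0, 0], [[-0.006, 0, 0], 0, 0], [[-0.006, 0, 0], 0, 0], [[-0.006, 0, 0], 0, 0], [[0, 0, 0], 0, 0], [[0, 0, 0], 0, 0]]}}

```text
time_s: 16.52
tcp_pos: [0.4741, 0.0702, 0.1294]
eef_rot: [0.07, 0.998, 0.0, -0.001]
ft_force: [-4.2, 0.6, 8.7]
width: 0.0231
gripper_force: 60.3
```

Run:
```python
from h import *
go(.4843,.0685,.129,81.8)
```

```text
t 16.52 tcp [0.4741 0.0702 0.1294] yang 81.95 tilt [-0.001   0.0007] F [-4.2  0.6  8.7] w 0.0231 gf 60.2612002089154 j [ 0.01  0.32 -0.48  0.77  0.    0.15]
turn units 0.022 shift units after turn [-0.0207 -0.0004  0.0007] before turn [-0.0207 -0.0005  0.0007]
```

Emit:
{"fn": "move_arm", "kwargs": {"plan": [[[-0.005, 0, 0], 0, 0], [[-0.005, 0, 0], 0, 0], [[-0.004, 0, 0], 0, 0], [[0, 0, 0], 0, 0], [[0, 0, 0], 0, 0]]}}

```text
time_s: 16.93
tcp_pos: [0.4807, 0.0693, 0.1294]
eef_rot: [0.07, 0.998, 0.0, -0.001]
ft_force: [-5.4, 1.6, 9.2]
width: 0.0233
gripper_force: 60.4
```

Emit:
{"fn": "move_arm", "kwargs": {"plan": [[[-0.002, 0, 0], 0, 0], [[0, 0, 0], 0, 0], [[0, 0, 0], 0, 0]]}}

```text
time_s: 17.18
tcp_pos: [0.4813, 0.0692, 0.1294]
eef_rot: [0.07, 0.998, 0.0, -0.001]
ft_force: [-7.4, 0.7, 10.7]
width: 0.0233
gripper_force: 60.4
```

Emit:
{"fn": "move_arm", "kwargs": {"plan": [[[-0.002, 0, 0], 0, 0], [[0, 0, 0], 0, 0], [[0, 0, 0], 0, 0]]}}

```text
time_s: 17.43
tcp_pos: [0.4822, 0.069, 0.1294]
eef_rot: [0.07, 0.998, 0.0, -0.001]
ft_force: [-6.2, 0.2, 10.1]
width: 0.0231
gripper_force: 60.4
```

Emit:
{"fn": "move_arm", "kwargs": {"plan": [[[-0.002, 0, 0], 0, 0], [[0, 0, 0], 0, 0], [[0, 0, 0], 0, 0]]}}

```text
time_s: 17.68
tcp_pos: [0.4832, 0.0689, 0.1294]
eef_rot: [0.07, 0.998, 0.0, -0.001]
ft_force: [-7.0, 0.9, 10.3]
width: 0.0234
gripper_force: 60.4
```

Emit:
{"fn": "move_arm", "kwargs": {"plan": [[[-0.002, 0, 0], 0, 0], [[0, 0, 0], 0, 0], [[0, 0, 0], 0, 0]]}}

```text
time_s: 17.93
tcp_pos: [0.4842, 0.0688, 0.1294]
eef_rot: [0.07, 0.998, 0.0, -0.001]
ft_force: [-7.5, 1.3, 10.3]
width: 0.0235
gripper_force: 60.5
```

Emit:
{"fn": "move_arm", "kwargs": {"plan": [[[-0.002, 0, 0], 0, 0], [[0, 0, 0], 0, 0], [[0, 0, 0], 0, 0]]}}

```text
time_s: 18.18
tcp_pos: [0.4846, 0.0687, 0.1294]
eef_rot: [0.07, 0.998, 0.0, -0.002]
ft_force: [-7.2, 2.1, 12.2]
width: 0.0232
gripper_force: 60.7
```

Run:
```python
from h import *
go(.4843,.0685,.129,81.8)
for n in ("top","scene"):
    a,d=imaging.get_image(n); c=cal(n)
    # where home tag outer-top corners and lip should project
    ang=np.radians(-8.2); X=np.array([np.cos(ang),np.sin(ang)]); Y=np.array([-X[1],X[0]]); S=np.array([.5102,.0648])
    pt=lambda x,y,z: np.r_[S+x/1e3*X+y/1e3*Y,.055+z/1e3]
    print(n,proj(n,[pt(-36,-12.5,25),pt(-36,12.5,25),pt(-2,-11,11),pt(-2,11,11),pt(36,-12,0)],c).round(0).tolist())
    if n=="top": A=cv2.resize(a[135:235,190:290],None,fx=4,fy=4,interpolation=2)
    else: B=cv2.resize(a[205:305,210:310],None,fx=4,fy=4,interpolation=2)
a,d=imaging.get_image("wrist"); print("wrist",proj("wrist",[pt(-36,-12.5,25),pt(-36,12.5,25),pt(-2,-11,11),pt(-2,11,11)]).round(0).tolist())
W=np.zeros((600,800,3),np.uint8);W[:400,:400]=A;W[:400,400:]=B;W[400:600,200:600]=a[200:400,120:520];cv2.imwrite("pics/m5.png",W[:,:,::-1])
```

```text
t 18.18 tcp [0.4846 0.0687 0.1294] yang 81.97 tilt [-0.0035  0.0011] F [-7.2  2.1 12.2] w 0.0232 gf 60.711222431855276 j [ 0.01  0.34 -0.46  0.78  0.    0.15]
turn units 0.024 shift units after turn [ 0.0005 -0.0005  0.0007] before turn [ 0.0005 -0.0005  0.0007]
top [[246.0, 205.0], [234.0, 203.0], [250.0, 190.0], [239.0, 188.0], [254.0, 173.0]]
scene [[283.0, 253.0], [273.0, 259.0], [273.0, 247.0], [265.0, 252.0], [264.0, 239.0]]
wrist [[295.0, 268.0], [352.0, 268.0], [302.0, 310.0], [345.0, 310.0]]
```

View pics/m5.png

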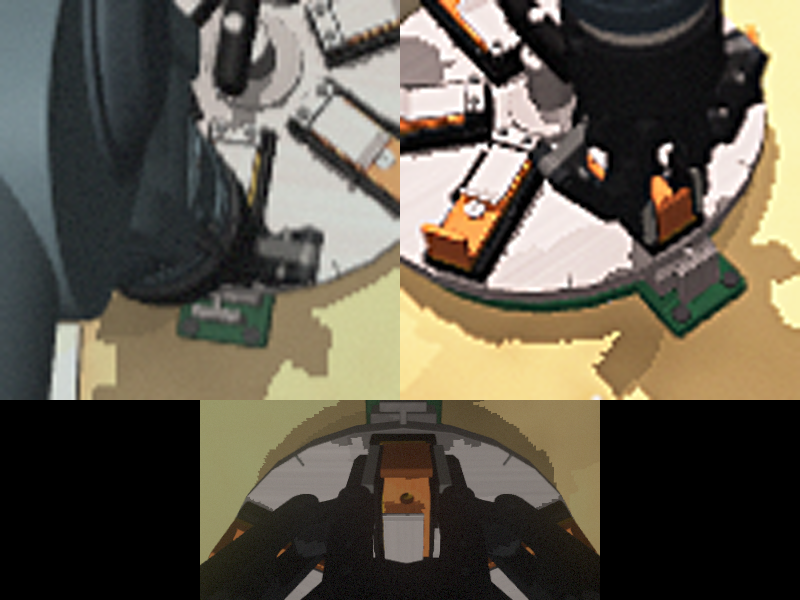

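The montage shows the link's strip under the white leaf (wrist crop, leaf at (405,540), hole at (406,497)) and the tag held by the fingers over the front bracket. I'll press on in small steps until the stop is felt.

Emit:
{"fn": "move_arm", "kwargs": {"plan": [[[-0.002, 0, 0], 0, 0], [[0, 0, 0], 0, 0], [[0, 0, 0], 0, 0]]}}

```text
time_s: 18.58
tcp_pos: [0.4847, 0.0687, 0.1293]
eef_rot: [0.07, 0.998, 0.0, -0.003]
ft_force: [-10.0, 1.6, 14.8]
width: 0.0232
gripper_force: 61.0
```

Emit:
{"fn": "move_arm", "kwargs": {"plan": [[[-0.002, 0, 0], 0, 0], [[0, 0, 0], 0, 0], [[0, 0, 0], 0, 0]]}}

```text
time_s: 18.83
tcp_pos: [0.4848, 0.0687, 0.1292]
eef_rot: [0.07, 0.998, 0.001, -0.003]
ft_force: [-11.7, 1.8, 17.4]
width: 0.0233
gripper_force: 61.3
```

Run:
```python
from h import *
a,d=imaging.get_image("wrist"); c=cal("wrist"); P,v,u=cloud("wrist",d,c)
ang=np.radians(-8.2); X=np.array([np.cos(ang),np.sin(ang)]); Y=np.array([-X[1],X[0]]); S=np.array([.5102,.0648])
q=(P[:,:2]-S); sx=q@X*1e3; sy=q@Y*1e3; z=P[:,2]*1e3-55
for x0 in range(-46,22,2):
    k=(abs(sx-x0)<1)&(abs(sy)<8); 
    if k.sum(): 
        col=np.median(a[v[k],u[k]],0).astype(int); print(x0,k.sum(),np.percentile(z[k],[10,50,90]).round(1),col)
hs=a[280:310,305:350].sum(2); 
hsv=cv2.cvtColor(a,cv2.COLOR_RGB2HSV)
cr=a[285:312,310:345].astype(int).sum(2); m=(cr<170)
vv,uu=np.nonzero(m); h=plane("wrist",[(uu.mean()+310,vv.mean()+285)],.06,c)[0]; print("hole",m.sum(),uu.mean()+310,vv.mean()+285,((h[:2]-S)@X*1e3).round(1),((h[:2]-S)@Y*1e3).round(1))
cv2.imwrite("pics/w6.png",cv2.resize(a[220:380,230:430],None,fx=3.7,fy=3.7,interpolation=2)[:,:,::-1])
```

```text
-46 37 [-13.9 -12.9  95.1] [81 78 74]
-44 49 [-13.6  90.7  94. ] [20 21 20]
-42 75 [-29.2 -26.4  88.3] [56 52 50]
-40 92 [-27.6 -26.3  77.4] [76 72 69]
-38 840 [-22.2  82.2  87.6] [24 21 21]
-36 2736 [-3.8 78.  86.6] [26 23 20]
-34 489 [-5.7 18.5 24.8] [61 39 25]
-32 130 [23.7 24.3 25. ] [95 55 31]
-30 26 [23.5 23.9 24.3] [88 51 30]
-18 33 [4.  4.7 5.4] [118  70  42]
-16 95 [3.8 4.5 5.4] [151  92  49]
-14 100 [3.7 4.4 5.2] [151  92  49]
-12 95 [3.8 4.5 5.3] [151  92  49]
-10 93 [3.9 4.5 5.2] [151  98  52]
-8 78 [3.7 4.3 5. ] [150  98  52]
-6 63 [3.6 4.4 5. ] [150  98  52]
-4 61 [1.6 4.2 4.9] [149  96  51]
-2 156 [-1.5  3.7  5.1] [86 53 29]
0 229 [ 3.3 11.  12.9] [96 59 41]
2 135 [ 3.9  4.9 12. ] [97 56 33]
4 120 [ 3.6  4.7 10.4] [97 56 34]
6 37 [8.1 8.9 9.5] [128 121 117]
8 77 [7.6 8.2 8.8] [141 133 129]
10 93 [7.7 8.3 8.9] [142 134 130]
12 88 [7.6 8.3 8.8] [142 134 130]
14 89 [7.6 8.3 8.8] [142 134 130]
16 77 [7.7 8.2 8.9] [142 134 130]
18 74 [7.6 8.  8.6] [142 134 130]
20 87 [7.4 8.1 8.7] [142 134 130]
hole 124 326.76612903225805 300.66129032258067 -3.5 1.7
```

View pics/w6.png

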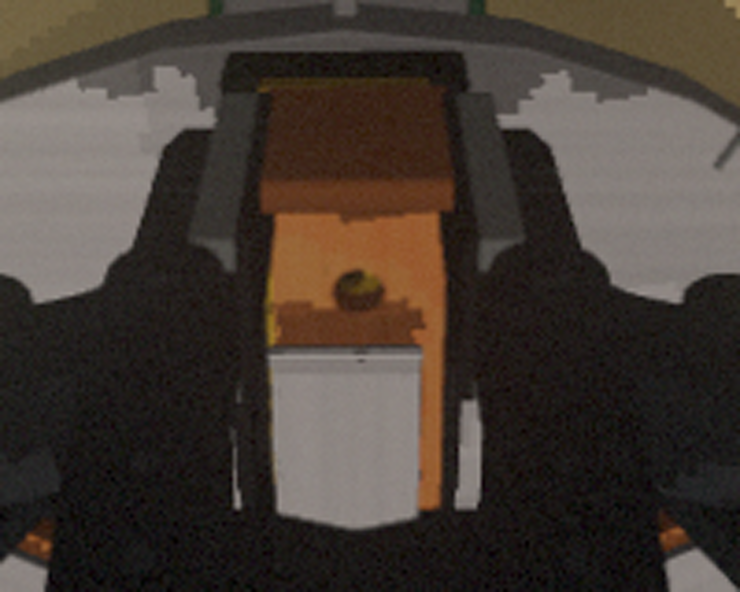

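The zoomed wrist view shows the leaf lying flat and the hole at (358,290), about 3 mm outside the lip, so the link is home. The strip sits about 1.7 mm to the right of the leaf's centre (357 vs 345 px), so I'll centre it.

Emit:
{"fn": "move_arm", "kwargs": {"plan": [[[0.006, 0, -0.001], 0, 0], [[0, 0, 0], 0, 0], [[0, -0.0017, 0], 0, 0], [[0, -0.0017, 0], 0, 0], [[0, 0, 0], 0, 0], [[0, 0, 0], 0, 0]]}}

```text
time_s: 19.38
tcp_pos: [0.4844, 0.0681, 0.1295]
eef_rot: [0.07, 0.998, 0.002, -0.001]
ft_force: [-5.1, 5.1, 6.6]
width: 0.0235
gripper_force: 60.0
```

```bash
cat > chk.py <<'E'
from h import *
go(.4843,.0685,.129,81.8)
a,d=imaging.get_image("wrist"); c=cal("wrist"); P,v,u=cloud("wrist",d,c)
ang=np.radians(-8.2); X=np.array([np.cos(ang),np.sin(ang)]); Y=np.array([-X[1],X[0]]); S=np.array([.5102,.0648])
q=(P[:,:2]-S); sx=q@X*1e3; sy=q@Y*1e3; z=P[:,2]*1e3-55; col=a[v,u].astype(int); gray=(col.max(1)-col.min(1)<30)&(col.sum(1)>250); org=(col[:,0]-col[:,2]>60)
k=gray&(sx>8)&(sx<16)&(z>6)&(z<11)&(abs(sy)<16); print("leaf y",np.percentile(sy[k],[2,98]).round(1),"z",np.median(z[k]).round(2))
k2=org&(sx>-16)&(sx<-8)&(z>2)&(z<8)&(abs(sy)<18); print("strip y",np.percentile(sy[k2],[2,98]).round(1),"z",np.median(z[k2]).round(2))
cr=a[285:312,310:345].astype(int).sum(2); m=(cr<170).astype(np.uint8); n,l,st,ce=cv2.connectedComponentsWithStats(m); i=1+st[1:,4].argmax()
h=plane("wrist",[ce[i]+[310,285]],.06,c)[0]; print("hole",st[i,4],((h[:2]-S)@X*1e3).round(1),((h[:2]-S)@Y*1e3).round(1))
k=(sx>-6)&(sx<6)&(abs(sy)<8)&(z>8.5)&(z<16); print("lip edge x",np.percentile(sx[k],[1,5]).round(1), "lip z",np.percentile(z[k],98).round(1))
E
python3 chk.py
```

```text
t 19.38 tcp [0.4844 0.0681 0.1295] yang 82.01 tilt [-0.0017  0.0039] F [-5.1  5.1  6.6] w 0.0235 gf 60.04846516996622 j [ 0.01  0.34 -0.46  0.78  0.    0.15]
turn units 0.03 shift units after turn [0.0004 0.0008 0.001 ] before turn [0.0003 0.0008 0.001 ]
leaf y [-10.7  10.1] z 8.16
strip y [-10.4  12.2] z 4.65
hole 103 -4.4 1.0
lip edge x [-1.4 -1. ] lip z 13.5
```

Emit:
{"fn": "move_arm", "kwargs": {"plan": [[[0, 0, -0.0012], 0, 0], [[0, -0.001, 0], 0, 0], [[0, 0, 0], 0, 0], [[0, 0, 0], 0, 0], [[0, 0, 0], 0, 0]]}}

```text
time_s: 19.85
tcp_pos: [0.4843, 0.0671, 0.1296]
eef_rot: [0.07, 0.998, 0.001, -0.001]
ft_force: [-3.8, 3.9, 1.7]
width: 0.0234
gripper_force: 59.6
```

```bash
python3 chk.py
```

```text
t 19.85 tcp [0.4843 0.0671 0.1296] yang 82.0 tilt [-0.002   0.0026] F [-3.8  3.9  1.7] w 0.0234 gf 59.56738688866608 j [ 0.01  0.34 -0.46  0.78  0.    0.15]
turn units 0.029 shift units after turn [0.0004 0.0027 0.0013] before turn [0.0004 0.0027 0.0013]
leaf y [-11.   10.1] z 8.15
strip y [-11.5  11.1] z 4.71
hole 115 -4.3 0.1
lip edge x [-1.2 -0.9] lip z 13.5
```

Emit:
{"fn": "move_arm", "kwargs": {"plan": [[[-0.002, 0, 0], 0, 0], [[-0.002, 0, 0], 0, 0], [[-0.002, 0, 0.001], 0, 0], [[0, 0, 0.001], 0, 0], [[0, 0, 0.001], 0, 0], [[0, 0, 0], 0, 0], [[0, 0, 0], 0, 0], [[0, 0, 0], 0, 0]]}}

```text
time_s: 20.57
tcp_pos: [0.4846, 0.0671, 0.1292]
eef_rot: [0.07, 0.998, 0.001, -0.003]
ft_force: [-14.9, 5.1, 20.9]
width: 0.0234
gripper_force: 61.7
```

```bash
python3 chk.py
```

```text
t 20.57 tcp [0.4846 0.0671 0.1292] yang 82.02 tilt [-0.0065  0.0033] F [-14.9   5.1  20.9] w 0.0234 gf 61.72401366988197 j [ 0.01  0.34 -0.45  0.78  0.    0.15]
turn units 0.031 shift units after turn [0.001  0.0027 0.0003] before turn [0.001  0.0027 0.0003]
leaf y [-11.   10.1] z 8.16
strip y [-11.4  11.1] z 4.42
hole 119 -4.6 0.1
lip edge x [-1.5 -1. ] lip z 13.5
```

Emit:
{"fn": "move_arm", "kwargs": {"plan": [[[0.003, 0.0005, 0.001], 0, 0], [[0, 0, 0], 0, 0], [[0, 0, 0], 0, 0], [[0, 0, 0], 0, 0], [[0, 0, 0], 0, 0], [[0, 0, 0], 0, 0]]}}

```text
time_s: 21.12
tcp_pos: [0.4845, 0.0672, 0.1292]
eef_rot: [0.07, 0.998, 0.001, -0.002]
ft_force: [-12.4, 5.1, 21.1]
width: 0.0234
gripper_force: 61.6
```

```bash
cat >> chk.py <<'E'
k=org&(sx>-20)&(sx<-6)&(abs(sy)<10)&(z>2)&(z<8); print("strip slope x,y",np.linalg.lstsq(np.c_[sx[k],sy[k],np.ones(k.sum())],z[k],rcond=None)[0].round(4))
k=gray&(sx>8)&(sx<20)&(z>6)&(z<11)&(abs(sy)<9); print("leaf slope",np.linalg.lstsq(np.c_[sx[k],sy[k],np.ones(k.sum())],z[k],rcond=None)[0].round(4))
E
python3 chk.py
```

```text
t 21.12 tcp [0.4845 0.0672 0.1292] yang 82.0 tilt [-0.0038  0.0025] F [-12.4   5.1  21.1] w 0.0234 gf 61.58343598013744 j [ 0.01  0.34 -0.46  0.78  0.    0.15]
turn units 0.03 shift units after turn [0.0007 0.0025 0.0003] before turn [0.0007 0.0025 0.0003]
leaf y [-11.   10.2] z 8.13
strip y [-11.3  11. ] z 4.4
hole 121 -4.6 0.1
lip edge x [-1.4 -0.9] lip z 13.4
strip slope x,y [-6.7000e-03 -2.1000e-03  4.2969e+00]
leaf slope [-1.6600e-02  3.0000e-04  8.3638e+00]
```

```bash
python3 -c "
from plant import robot
print(robot.hand_in())"
```

```text
the job is handed in; nothing more can be done
None
```

I turned the dial one click counter-clockwise, slid the link under the flat leaf against the stop, and handed in at about 21 s with the link held at about 21 N down; the tester, plug and feeler gauge were left alone, and no verdict came back.

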